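Find the rocking cover and press it home

TASK

One of the four identical white covers on the grey junction box is not seated and rocks. With closed fingertips, press down on one ribbed end of one cover after another until you find the one that tips, then press that one in the middle until it is fully home and level, and finish still holding it down with the fingertips. Grip and lift nothing, and leave the tools and parts lying on and around the box where they are.

Things in the scene. Friction and masses are not known exactly. Their poses are not given: they have to be found in the camera images.
- junction_box: fixed grey junction box, 148 (its x) x 164 (its y) x 45 mm high; origin under its centre, z up. Four identical rectangular covers sit in its top, two by two: their centres lie at +-34 mm in x and +-47 mm in y of the box. Between the two columns (along its x) runs a blank strip 48 mm wide
- cover_1 (a point): centre of the top face of one cover: white plastic, 52 mm along the box's x, 42 mm along its y, 14 mm thick, three fine grey ribs at each of its two x ends. Tops stand 7 to 12 mm above the box's top (52 to 57 mm above the table); this differs from cover to cover and does not tell which is loose. Which of the four numbered covers sits in which place changes too. Axes as the box's; tilts with the cover
- rock_1 (a joint): tilt of this cover about the box's y axis through its middle, rad; 0 level, positive when its +x end is down. A seated cover stays within 0.005. The one unseated cover (any of the four) tips up to 0.2 either way when one x end is pressed with 2 to 4 N some 17 mm from its middle (that spot sinks about 3 mm), and springs back level when let go
- seat_1 (a joint): how far this cover has been pushed straight down from where it was found, m; 0 at the start for all. Seated covers do not go down (at most 0.0003). The unseated one goes down 0.0045 to its stop when pressed near its middle with more than about 7 N (tight fit: it stays where it is pushed), and then no longer rocks. Negative would be pulled up
- bay_1: the fixed well under cover_1, inside the box; origin on the cover's vertical centre line, 22.5 mm below the cover's top as found; axes as the box's. It counts the cover as part of it
- cover_2 (a point): centre of the top face of one cover: white plastic, 52 mm along the box's x, 42 mm along its y, 14 mm thick, three fine grey ribs at each of its two x ends. Tops stand 7 to 12 mm above the box's top (52 to 57 mm above the table); this differs from cover to cover and does not tell which is loose. Which of the four numbered covers sits in which place changes too. Axes as the box's; tilts with the cover
- rock_2 (a joint): tilt of this cover about the box's y axis through its middle, rad; 0 level, positive when its +x end is down. A seated cover stays within 0.005. The one unseated cover (any of the four) tips up to 0.2 either way when one x end is pressed with 2 to 4 N some 17 mm from its middle (that spot sinks about 3 mm), and springs back level when let go
- seat_2 (a joint): how far this cover has been pushed straight down from where it was found, m; 0 at the start for all. Seated covers do not go down (at most 0.0003). The unseated one goes down 0.0045 to its stop when pressed near its middle with more than about 7 N (tight fit: it stays where it is pushed), and then no longer rocks. Negative would be pulled up
- bay_2: the fixed well under cover_2, inside the box; origin on the cover's vertical centre line, 22.5 mm below the cover's top as found; axes as the box's. It counts the cover as part of it
- cover_3 (a point): centre of the top face of one cover: white plastic, 52 mm along the box's x, 42 mm along its y, 14 mm thick, three fine grey ribs at each of its two x ends. Tops stand 7 to 12 mm above the box's top (52 to 57 mm above the table); this differs from cover to cover and does not tell which is loose. Which of the four numbered covers sits in which place changes too. Axes as the box's; tilts with the cover
- rock_3 (a joint): tilt of this cover about the box's y axis through its middle, rad; 0 level, positive when its +x end is down. A seated cover stays within 0.005. The one unseated cover (any of the four) tips up to 0.2 either way when one x end is pressed with 2 to 4 N some 17 mm from its middle (that spot sinks about 3 mm), and springs back level when let go
- seat_3 (a joint): how far this cover has been pushed straight down from where it was found, m; 0 at the start for all. Seated covers do not go down (at most 0.0003). The unseated one goes down 0.0045 to its stop when pressed near its middle with more than about 7 N (tight fit: it stays where it is pushed), and then no longer rocks. Negative would be pulled up
- bay_3: the fixed well under cover_3, inside the box; origin on the cover's vertical centre line, 22.5 mm below the cover's top as found; axes as the box's. It counts the cover as part of it
- cover_4 (a point): centre of the top face of one cover: white plastic, 52 mm along the box's x, 42 mm along its y, 14 mm thick, three fine grey ribs at each of its two x ends. Tops stand 7 to 12 mm above the box's top (52 to 57 mm above the table); this differs from cover to cover and does not tell which is loose. Which of the four numbered covers sits in which place changes too. Axes as the box's; tilts with the cover
- rock_4 (a joint): tilt of this cover about the box's y axis through its middle, rad; 0 level, positive when its +x end is down. A seated cover stays within 0.005. The one unseated cover (any of the four) tips up to 0.2 either way when one x end is pressed with 2 to 4 N some 17 mm from its middle (that spot sinks about 3 mm), and springs back level when let go
- seat_4 (a joint): how far this cover has been pushed straight down from where it was found, m; 0 at the start for all. Seated covers do not go down (at most 0.0003). The unseated one goes down 0.0045 to its stop when pressed near its middle with more than about 7 N (tight fit: it stays where it is pushed), and then no longer rocks. Negative would be pulled up
- bay_4: the fixed well under cover_4, inside the box; origin on the cover's vertical centre line, 22.5 mm below the cover's top as found; axes as the box's. It counts the cover as part of it
- hex_key: loose hex key, 31 x 78 x 6 mm, lying on the box's blank middle strip between the covers; origin under its middle
- lens_ring_c: loose dark lens ring, 54 x 46 x 8 mm, lying in front of the box; origin under its middle
- loupe: loose black eye loupe, 39 mm across and 40 mm high, standing in front of the box; origin under its middle
- screwdriver: loose screwdriver, 197 mm long, 25 mm thick, lying behind the box; origin under its middle

How it is judged:
By the outcome, as a careful person would: the job done as asked, in the order asked, and still so for the second after the job is handed in, while the arm keeps its last pose, push and grip.
It also fails if it takes over 45 s, if anything falls off the work surface, if the arm or the gripper's body presses on something with over 40 N, if the wrist force passes 120 N, or if a joint passes its speed limit or range.

ROBOT

A 7-joint arm with a two-finger parallel gripper is mounted at the origin on a cart in front of the work surface, level with it; the furniture and walls round the work are solid. World frame = base frame: x ahead of the robot, y to its left, z up, the work surface at z = 0. Lengths are in m, angles in rad, forces in N, time in s.
With the tool pointing down it reaches from about 0.4 to 0.85 m from the base axis. Payload 4.5 kg.
Tool frame: the origin (TCP) lies between the finger pads; the fingertips stand 19 mm ahead of it and the grasp point (between the pads) is the TCP; z points along the fingers, y is the direction in which the jaws open and shut (so a half turn about z gives the same grasp; the last joint's range is limited). The gripper opens to 88 mm and grips with 3 to 60 N. Pads are 18 mm wide; open, the fingers measure 123 mm over their backs; the gripper's body (75 mm by 187 mm) begins 45 mm behind the grasp point.
Start: joints at [-1.229, 0.689, -0.195, 1.565, 0.157, 0.902, -0.215], TCP at [0.189, 0.596, 0.258] pointing down, gripper open.
Joint ranges: [-3.01, 3.01], [-0.46, 2.08], [-1.47, 1.51], [0.13, 2.56], [-1, 4.14], [0.04, 2.09], [-2.66, 2.66]. Speed limits (rad/s): [2.57, 2.57, 3.14, 3.14, 3.14, 3.14, 3.14].

INTERFACE

Orientations are given as a unit quaternion [x, y, z, w].
In Python, from bench import get_state, get_image, close_job gives the robot as it stands.
- The arm moves only by the tool step_arm, never from a script. Its argument "rows" is a list of rows, each an object with "delta_pos": the shift along the world's x, y, z in mm, a list of three; "roll": the turn about the world's z in degrees; "claw": the gripper's target within -1 to 1 (fully open at 1, half-way at 0, shut at -1). A call has exactly 10 rows; each row shifts and turns the pose as measured when the row begins; what a row does not reach is not made up. A row lasts 1/10 s, in which the tool goes at most 50 mm and 8.59 degrees, less where a joint would pass 70% of its speed; a pose out of reach is approached as far as the arm can. A call is refused whole if a number of a shift passes 50 or a number of a turn 8.59, either way. A call with a gripper value outside its range is refused whole. The fingers move at their own pace and stop on an object; the grip force is fixed at half the most. Time passes only in rows, so rows that do not move let the fingers close, or fill a call up. It gives the time, the measured TCP pose, the force and the opening at its end, in the units of the state.
- get_state(): the state, without advancing time (a new reading comes with each control period).
- get_image(name): name is "scene" or "side" or "wrist"; returns a dict with "image" (480x640x3 uint8, blue, green, red), "depth" (480x640 float32, m along the optical axis (not along the pixel's ray), 0 where there is no reading), "fx", "fy", "cx", "cy" (pixels), "world_to_cam" (4x4, takes a point from world to camera coordinates). Camera axes: x right, y down, z forward; pixel columns grow to the right and rows downward; lengths in m; the calibration is good to about 2 mm. A picture is of the moment at which its call begins.
- close_job(): hands the job in, once; it reports no verdict.
The state is a dict: "clock": time; "q": joint angles; "joint_velocities": joint speeds; "joint_torque": joint torques, N m; "eef_pos": TCP position; "tcp_rot": TCP orientation; "ft_force": force on the tool from outside, world axes, zero at the start; "torque": the same for the moment, N m; "opening": opening from 0.0 (shut) to 1.0 (fully open).
Only numpy, scipy, OpenCV 4.12 (cv2) and the standard library are available. Lean on these libraries where they do the work, as an engineer would, in place of code of your own. Each camera call takes 0.05 s, during which the arm holds its last target. There are 200 camera calls.

## Working session

There is one attempt and no reset: what is moved stays moved. The work goes in short steps, Python scripts to look and compute and a tool call to move; the robot and the scene stay as the last step left them, time stands still between calls to the robot, and variables do not carry over. Pictures are saved under pics/ and viewed, about 8 in all and at most 12, crops included, and the job is handed in when it is done.

Besides the shell and the picture viewer there is one more tool, called after ">>>" in YAML: its name, and indented under it one key for each argument. step_arm: Moves the arm, as the interface text tells. Its arguments: {"type":"object","properties":{"rows":{"type":"array"}},"required":["rows"]}

```bash
mkdir -p pics; cat > h.py <<'E'
import numpy as np, cv2
from bench import get_state, get_image, close_job
def grab(n,f):
    d=get_image(n); cv2.imwrite('pics/'+f+'.png',d['image']); np.savez('pics/'+f+'.npz',**d); return d
def load(f): return dict(np.load('pics/'+f+'.npz'))
def world(d,u,v,z=None):
    T=np.linalg.inv(d['world_to_cam']); r=np.array([(u-d['cx'])/d['fx'],(v-d['cy'])/d['fy'],1.])
    if z is None: s=d['depth'][int(v),int(u)]
    else: s=(z-T[2,3])/(T[:3,:3]@r)[2]
    return T[:3,:3]@(r*s)+T[:3,3]
def pix(d,p):
    c=d['world_to_cam']@np.r_[p,1]; return d['fx']*c[0]/c[2]+d['cx'],d['fy']*c[1]/c[2]+d['cy']
E
python3 - <<'E'
from h import *
a=grab('scene','scene1');b=grab('side','side1')
cv2.imwrite('pics/both1.png',np.vstack([cv2.resize(a['image'],(400,300)),cv2.resize(b['image'],(400,300))]))
s=get_state();print(s)
for d in(a,b):print(np.linalg.inv(d['world_to_cam'])[:3,3],d['fx'])
E
```

```text
{'clock': 0.1, 'q': array([-1.22920109,  0.68989575, -0.19450792,  1.56622229,  0.15732675,
        0.90251017, -0.21511301]), 'joint_velocities': array([ 0.00034356, -0.0028466 , -0.00056712, -0.00119219,  0.00018416,
       -0.00089155,  0.00103323]), 'joint_torque': array([-2.53055267e-03, -5.28500140e+01, -1.27114009e+00, -1.53838652e+01,
       -5.25162555e-02,  1.90419662e-03,  7.16474415e-05]), 'eef_pos': array([0.18924028, 0.59510536, 0.25699736]), 'tcp_rot': array([ 1.53257025e-01,  9.88186020e-01, -8.19857149e-04, -5.14703759e-05]), 'ft_force': array([0.15388117, 0.17409275, 0.5379866 ]), 'torque': array([-0.03099202, -0.02189083, -0.00342557]), 'opening': 1.0024240547241012}
[ 0.01470873 -0.33688365  0.62674326] 467.0624647539031
[ 0.1929997  -0.54019403  0.60648429] 609.0810907277605
```

View pics/scene1.png

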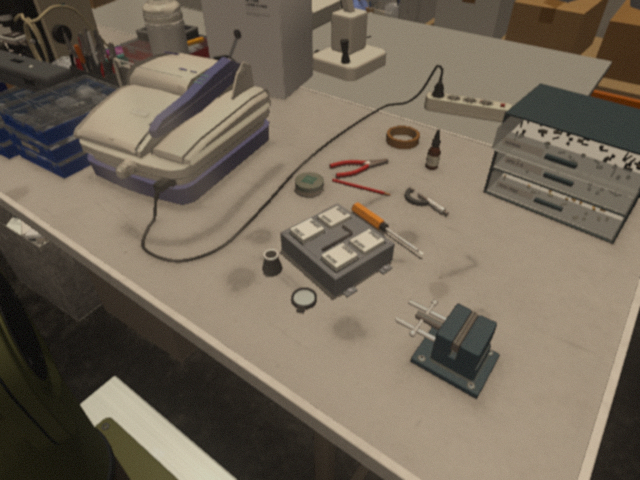

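View pics/side1.png

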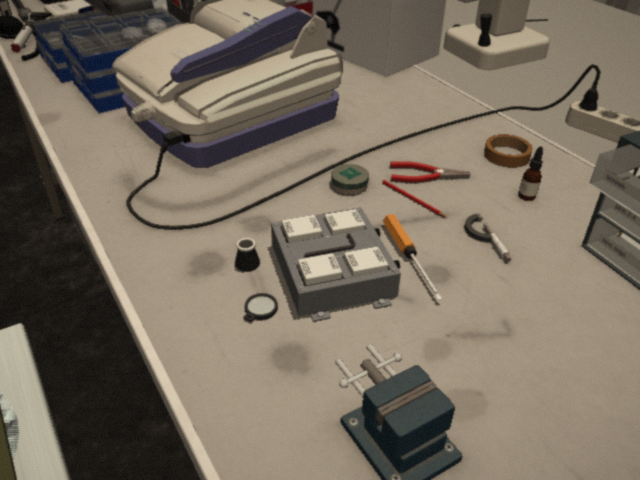

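The box is at about (335,262) in the side view. The four covers are near (302,229), (344,219), (321,268) and (367,261), and the hex key lies on the strip at (330,245). Next I measure the cover positions.

```bash
python3 - <<'E'
from h import *
for f,roi in(('side1',(265,200,405,300)),('scene1',(280,200,395,280))):
    d=load(f);x0,y0,x1,y1=roi;im=d['image'];g=im.min(2)
    m=np.zeros_like(g);m[y0:y1,x0:x1]=(g[y0:y1,x0:x1]>135)*255
    m=cv2.morphologyEx(m,cv2.MORPH_OPEN,np.ones((3,3)))
    cs,_=cv2.findContours(m,0,2)
    for c in cs:
        if cv2.contourArea(c)<150: continue
        (u,v),_,_=cv2.minAreaRect(c); M=cv2.moments(c);u,v=M['m10']/M['m00'],M['m01']/M['m00']
        w=np.array([world(d,p[0][0],p[0][1],.0545)[:2]*1000 for p in c],np.float32)
        r=cv2.minAreaRect(w)
        print(f,round(u),round(v),cv2.contourArea(c),'z54',world(d,u,v,.0545).round(4),'depth',world(d,u,v).round(4),'rect',np.round(r[0]),np.round(r[1]),round(r[2]))
E
```

```text
side1 320 266 551.0 z54 [ 0.5273 -0.0007  0.0545] depth [ 0.5272 -0.0008  0.0546] rect [527.   0.] [42. 51.] 75
side1 366 259 488.0 z54 [ 0.5902 -0.02    0.0545] depth [ 0.5923 -0.0172  0.0515] rect [591. -19.] [42. 50.] 75
side1 302 225 472.0 z54 [0.551  0.0929 0.0545] depth [0.55   0.0911 0.0561] rect [551.  94.] [45. 51.] 76
side1 344 219 383.0 z54 [0.6138 0.072  0.0545] depth [0.615  0.0738 0.0529] rect [615.  73.] [42. 49.] 76
scene1 339 254 284.5 z54 [ 5.281e-01 -3.000e-04  5.450e-02] depth [ 0.5271 -0.001   0.0556] rect [528.   0.] [41. 50.] 75
scene1 367 240 238.0 z54 [ 0.5917 -0.0199  0.0545] depth [ 0.5924 -0.0195  0.0538] rect [592. -18.] [40. 49.] 76
scene1 307 228 229.5 z54 [0.553  0.0911 0.0545] depth [0.5497 0.0884 0.0581] rect [553.  93.] [42. 49.] 74
scene1 334 216 175.0 z54 [0.615  0.0716 0.0545] depth [0.6156 0.072  0.054 ] rect [613.  74.] [39. 41.] 74
```

```bash
python3 - <<'E'
from h import *
P=[]
for f in('side1','scene1'):
    d=load(f);v,u=np.mgrid[0:480,0:640];s=d['depth'];k=s>0
    c=np.stack([(u-d['cx'])/d['fx']*s,(v-d['cy'])/d['fy']*s,s],-1)[k]
    T=np.linalg.inv(d['world_to_cam']);P.append(c@T[:3,:3].T+T[:3,3])
P=np.vstack(P)
print('rows x .0...9, cols y -.2...7: max z mm (z<.5)')
print('      ',*[f'{y:5.2f}' for y in np.arange(-.2,.8,.07)])
for x in np.arange(0,.85,.07):
    r=[]
    for y in np.arange(-.2,.8,.07):
        k=(abs(P[:,0]-x)<.035)&(abs(P[:,1]-y)<.035);r.append(P[k,2].max()*1000 if k.sum()>3 else np.nan)
    print(f'{x:5.2f}',*[f'{q:5.0f}' for q in r])
A,B,C,D=map(np.array,([.5275,-.0005],[.5915,-.0190],[.5505,.0915],[.6148,.0728]))
e=(B-A+D-C);yaw=np.degrees(np.arctan2(e[1],e[0]));f=C-A+D-B;yaw2=np.degrees(np.arctan2(-f[0],f[1]))
print(yaw,yaw2,(A+B+C+D)/4)
c=(A+B+C+D)/4;t=np.radians((yaw+2*yaw2)/3);X=np.array([np.cos(t),np.sin(t)]);Y=np.array([-X[1],X[0]])
for n,i,j in(('A',-1,-1),('B',1,-1),('C',-1,1),('D',1,1)):
    m=c+X*i*.034+Y*j*.047;print(n,m.round(4),'outer end 20',(m+X*i*.020).round(4))
E
```

```text
rows x .0...9, cols y -.2...7: max z mm (z<.5)
       -0.20 -0.13 -0.06  0.01  0.08  0.15  0.22  0.29  0.36  0.43  0.50  0.57  0.64  0.71  0.78
 0.00   nan   nan   379   nan   nan   nan   nan   nan   nan   nan   nan   nan   nan   nan   nan
 0.07   nan   nan   388   382    16     3   nan   nan   nan  -745  -742  -744  -744  -743  -743
 0.14   nan     3    10    11    10     4   nan   nan  -742  -742  -741  -741  -740  -737  -740
 0.21   nan   nan   nan   nan   nan   nan   nan   nan  -741  -740  -740  -741  -740  -741  -737
 0.28     5     4     5     5     4     5     5     5     5     5     4     5     4     4     5
 0.35     5     4     4     5     4     4     7    11    11     5     4     4     4     5     4
 0.42    89    56     4    12    41    40    12     9    11    76   112   131   135   142   142
 0.49    89    60    47    60    59    48    11     6   132   198   158   161   162   151   142
 0.56     4     4    57    59    60    57    11     5   143   207   172   176   176   172   143
 0.63     4    14    56    56    58     5    11    11   143   224   223   207   208   207   142
 0.70     4    13    17    26    30    27    28    10   137   234   236   210   209   208   nan
 0.77     4     5     5     8    10    13    28    11     5   237   239   208   213   212   nan
 0.84     5     4    15    14     7    15    16    11     5   213   209   nan   nan   nan   291
-16.169275442388336 -14.138884549833753 [0.571075 0.0362  ]
A [ 5.262e-01 -5.000e-04] outer end 20 [0.5069 0.0046]
B [ 0.5919 -0.0179] outer end 20 [ 0.6113 -0.023 ]
C [0.5502 0.0903] outer end 20 [0.5309 0.0954]
D [0.616  0.0729] outer end 20 [0.6353 0.0678]
```

>>> step_arm:
  rows:
    - {"delta_pos": [28, -41, 0], "roll": 0.3, "claw": -1}
    - {"delta_pos": [28, -41, 0], "roll": 0.3, "claw": -1}
    - {"delta_pos": [28, -41, 0], "roll": 0.3, "claw": -1}
    - {"delta_pos": [28, -41, 0], "roll": 0.3, "claw": -1}
    - {"delta_pos": [28, -41, 0], "roll": 0.3, "claw": -1}
    - {"delta_pos": [28, -41, 0], "roll": 0.3, "claw": -1}
    - {"delta_pos": [28, -41, 0], "roll": 0.3, "claw": -1}
    - {"delta_pos": [28, -41, 0], "roll": 0.3, "claw": -1}
    - {"delta_pos": [28, -41, 0], "roll": 0.2, "claw": -1}
    - {"delta_pos": [28, -41, 0], "roll": 0.2, "claw": -1}

```text
clock: 1.1
eef_pos: [0.4622, 0.1836, 0.2541]
tcp_rot: [0.12, 0.993, -0.0, -0.004]
ft_force: [0.7, -0.2, -0.1]
opening: 0.117
```

>>> step_arm:
  rows:
    - {"delta_pos": [20, -26, -10], "roll": 0, "claw": -1}
    - {"delta_pos": [20, -26, -20], "roll": 0, "claw": -1}
    - {"delta_pos": [18, -22, -20], "roll": 0, "claw": -1}
    - {"delta_pos": [9, -13, -15], "roll": -0.5, "claw": -1}
    - {"delta_pos": [2, -2, -15], "roll": -0.5, "claw": -1}
    - {"delta_pos": [0, 0, -14], "roll": 0, "claw": -1}
    - {"delta_pos": [0, 0, -10], "roll": 0, "claw": -1}
    - {"delta_pos": [0, 0, 0], "roll": 0, "claw": -1}
    - {"delta_pos": [0, 0, 0], "roll": 0, "claw": -1}
    - {"delta_pos": [0, 0, 0], "roll": 0, "claw": -1}

```text
clock: 2.1
eef_pos: [0.5373, 0.0791, 0.1447]
tcp_rot: [0.137, 0.991, -0.003, -0.003]
ft_force: [0.9, -0.4, -0.6]
opening: 0.004
```

```bash
python3 - <<'E'
from h import *
d=grab('wrist','w1');s=get_state();print(s['eef_pos'],s['tcp_rot'],s['ft_force'])
p=s['eef_pos'].copy();p[2]-=.019;print('tip px',pix(d,p),np.linalg.inv(d['world_to_cam'])[:3,3])
grab('side','s2')
E
```

```text
[0.53751656 0.07925441 0.14490246] [ 0.13718635  0.99053793 -0.00246909 -0.00290076] [0.33418951 0.81544429 0.17191914]
tip px (np.float64(325.0606825189968), np.float64(312.7191040045425)) [0.47482335 0.097362   0.27160464]
```

View pics/w1.png

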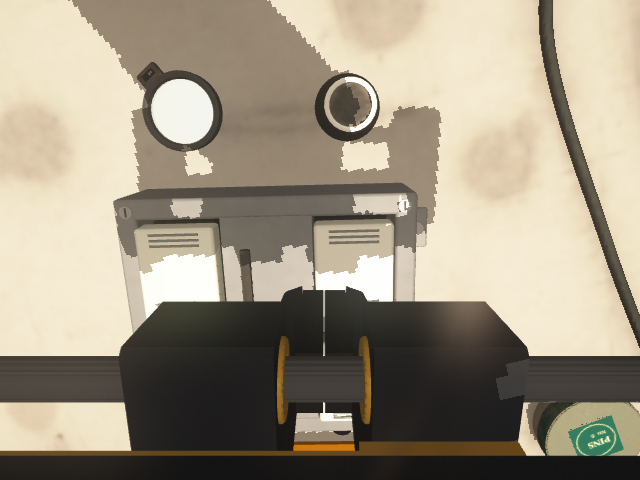

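The wrist view shows the covers' near ends: A spans u 137–218 and C u 314–394, both at v≈222. The closed fingertips are at about (325,295). I'll check the cover positions from this view.

```bash
python3 - <<'E'
from h import *
d=load('w1')
for n,pts in(('A',[(137,224),(218,223)]),('C',[(314,221),(394,220)]),('ribsC',[(329,237),(380,237)]),('ribsA',[(149,240),(198,240)])):
    w=[world(d,*p,.056) for p in pts];m=(w[0]+w[1])/2;v=w[0]-w[1];print(n,m.round(4),np.hypot(*v[:2]).round(4),'yaw of x',np.degrees(np.arctan2(v[1],v[0]))+90, [world(d,*p)[2].round(4) for p in [(pts[0][0]+40,pts[0][1]+6)]])
t=np.radians(-15);X=np.array([np.cos(t),np.sin(t)])
for n,m in(('A',[.5262,-.0005]),('C',[.5502,.0903])):print(n,'predicted end',np.array(m)-X*.026, 'ribs',np.array(m)-X*.020)
E
```

```text
A [0.4993 0.0109 0.056 ] 0.0418 yaw of x -15.022373962334399 [np.float64(0.0551)]
C [0.5224 0.0987 0.056 ] 0.041 yaw of x -15.014390046441875 [np.float64(0.0563)]
ribsC [0.5309 0.0967 0.056 ] 0.0264 yaw of x -15.731899204824913 [np.float64(0.0561)]
ribsA [0.507  0.0058 0.056 ] 0.0255 yaw of x -15.729324875132846 [np.float64(0.0552)]
A predicted end [0.50108593 0.0062293 ] ribs [0.50688148 0.00467638]
C predicted end [0.52508593 0.0970293 ] ribs [0.53088148 0.09547638]
```

>>> step_arm:
  rows:
    - {"delta_pos": [-2, 6, -8], "roll": 0, "claw": -1}
    - {"delta_pos": [-2, 6, -12], "roll": 0.5, "claw": -1}
    - {"delta_pos": [-2, 4, -14], "roll": 0, "claw": -1}
    - {"delta_pos": [0, 0, -14], "roll": 0, "claw": -1}
    - {"delta_pos": [0, 0, -8], "roll": 0, "claw": -1}
    - {"delta_pos": [0, 0, -4], "roll": 0, "claw": -1}
    - {"delta_pos": [0, 0, 0], "roll": 0, "claw": -1}
    - {"delta_pos": [0, 0, 0], "roll": 0, "claw": -1}
    - {"delta_pos": [0, 0, 0], "roll": 0, "claw": -1}
    - {"delta_pos": [0, 0, 0], "roll": 0, "claw": -1}

```text
clock: 3.2
eef_pos: [0.531, 0.1001, 0.0817]
tcp_rot: [0.13, 0.991, -0.001, -0.002]
ft_force: [-0.6, -0.3, 0.1]
opening: 0.005
```

>>> step_arm:
  rows:
    - {"delta_pos": [0, -2, -1], "roll": 0, "claw": -1}
    - {"delta_pos": [0, -2, -1], "roll": 0, "claw": -1}
    - {"delta_pos": [0, 0, -1], "roll": 0, "claw": -1}
    - {"delta_pos": [0, 0, -1], "roll": 0, "claw": -1}
    - {"delta_pos": [0, 0, -0.5], "roll": 0, "claw": -1}
    - {"delta_pos": [0, 0, -0.5], "roll": 0, "claw": -1}
    - {"delta_pos": [0, 0, -0.5], "roll": 0, "claw": -1}
    - {"delta_pos": [0, 0, -0.5], "roll": 0, "claw": -1}
    - {"delta_pos": [0, 0, -0.5], "roll": 0, "claw": -1}
    - {"delta_pos": [0, 0, -0.5], "roll": 0, "claw": -1}

```text
clock: 4.2
eef_pos: [0.5317, 0.0954, 0.0759]
tcp_rot: [0.131, 0.991, -0.001, -0.0]
ft_force: [-0.7, -0.3, 7.1]
opening: 0.004
```

```bash
python3 -c "
from h import *
s=get_state();print(s['eef_pos'],s['ft_force'],s['torque'])"
```

```text
[0.53173433 0.09537387 0.0758687 ] [-0.65593281 -0.3261444   7.05403633] [-0.04544967  0.29621673 -0.02244994]
```

>>> step_arm:
  rows:
    - {"delta_pos": [0, 0, -0.5], "roll": 0, "claw": -1}
    - {"delta_pos": [0, 0, -0.5], "roll": 0, "claw": -1}
    - {"delta_pos": [0, 0, -0.5], "roll": 0, "claw": -1}
    - {"delta_pos": [0, 0, -0.5], "roll": 0, "claw": -1}
    - {"delta_pos": [0, 0, -0.5], "roll": 0, "claw": -1}
    - {"delta_pos": [0, 0, -0.5], "roll": 0, "claw": -1}
    - {"delta_pos": [0, 0, -0.5], "roll": 0, "claw": -1}
    - {"delta_pos": [0, 0, -0.5], "roll": 0, "claw": -1}
    - {"delta_pos": [0, 0, -0.5], "roll": 0, "claw": -1}
    - {"delta_pos": [0, 0, -0.5], "roll": 0, "claw": -1}

```text
clock: 5.2
eef_pos: [0.5317, 0.0954, 0.0759]
tcp_rot: [0.131, 0.991, -0.001, 0.001]
ft_force: [-1.0, -0.9, 5.3]
opening: 0.008
```

```bash
python3 -c "
from h import *
s=get_state();print(s['eef_pos'],s['ft_force'],s['torque'])"
```

```text
[0.53165676 0.09541775 0.0759032 ] [-0.96686076 -0.93010931  5.33307469] [-0.0859767   0.23364042 -0.04785521]
```

>>> step_arm:
  rows:
    - {"delta_pos": [0, 0, 15], "roll": 0, "claw": -1}
    - {"delta_pos": [-3, -10, 2], "roll": 0, "claw": -1}
    - {"delta_pos": [-6, -22, 0], "roll": 0, "claw": -1}
    - {"delta_pos": [-6, -22, 0], "roll": 0, "claw": -1}
    - {"delta_pos": [-6, -22, 0], "roll": 0, "claw": -1}
    - {"delta_pos": [-3, -12, 0], "roll": 0, "claw": -1}
    - {"delta_pos": [0, -2, -4], "roll": 0, "claw": -1}
    - {"delta_pos": [0, 0, -4], "roll": 0, "claw": -1}
    - {"delta_pos": [0, 0, -2], "roll": 0, "claw": -1}
    - {"delta_pos": [0, 0, 0], "roll": 0, "claw": -1}

```text
clock: 6.2
eef_pos: [0.5057, 0.0025, 0.0809]
tcp_rot: [0.129, 0.992, -0.0, 0.001]
ft_force: [0.2, -0.1, -0.2]
opening: 0.005
```

>>> step_arm:
  rows:
    - {"delta_pos": [1, 2, -1], "roll": 0, "claw": -1}
    - {"delta_pos": [0, 1, -1], "roll": 0, "claw": -1}
    - {"delta_pos": [0, 0, -1], "roll": 0, "claw": -1}
    - {"delta_pos": [0, 0, -1], "roll": 0, "claw": -1}
    - {"delta_pos": [0, 0, -0.5], "roll": 0, "claw": -1}
    - {"delta_pos": [0, 0, -0.5], "roll": 0, "claw": -1}
    - {"delta_pos": [0, 0, -0.5], "roll": 0, "claw": -1}
    - {"delta_pos": [0, 0, -0.5], "roll": 0, "claw": -1}
    - {"delta_pos": [0, 0, -0.5], "roll": 0, "claw": -1}
    - {"delta_pos": [0, 0, -0.5], "roll": 0, "claw": -1}

```text
clock: 7.2
eef_pos: [0.5077, 0.0088, 0.075]
tcp_rot: [0.127, 0.992, 0.001, 0.002]
ft_force: [-0.8, -0.6, 5.1]
opening: 0.004
```

```bash
python3 -c "
from h import *
s=get_state();print(s['eef_pos'],s['ft_force'],s['torque'])"
```

```text
[0.50765242 0.00883295 0.07503622] [-0.82339019 -0.6277251   5.06088105] [ 0.10095462  0.19946451 -0.01747397]
```

>>> step_arm:
  rows:
    - {"delta_pos": [0, 0, -0.5], "roll": 0, "claw": -1}
    - {"delta_pos": [0, 0, -0.5], "roll": 0, "claw": -1}
    - {"delta_pos": [0, 0, -0.5], "roll": 0, "claw": -1}
    - {"delta_pos": [0, 0, -0.5], "roll": 0, "claw": -1}
    - {"delta_pos": [0, 0, -0.5], "roll": 0, "claw": -1}
    - {"delta_pos": [0, 0, -0.5], "roll": 0, "claw": -1}
    - {"delta_pos": [0, 0, -0.5], "roll": 0, "claw": -1}
    - {"delta_pos": [0, 0, -0.5], "roll": 0, "claw": -1}
    - {"delta_pos": [0, 0, -0.5], "roll": 0, "claw": -1}
    - {"delta_pos": [0, 0, -0.5], "roll": 0, "claw": -1}

```text
clock: 8.2
eef_pos: [0.5076, 0.0088, 0.075]
tcp_rot: [0.127, 0.992, 0.001, 0.004]
ft_force: [-2.1, -0.0, 4.9]
opening: 0.004
```

```bash
python3 -c "
from h import *
s=get_state();print(s['eef_pos'],s['ft_force'],s['torque'])
for n in 'side1','scene1':
  d=load(n)
  for m,p in dict(B=(.5919,-.0179),D=(.616,.0729)).items():
    u,v=pix(d,[*p,.054]);print(n,m,[world(d,u+i,v+j)[2].round(4) for i in(-5,0,5) for j in (-2,2)])"
```

```text
[0.5075867  0.00883445 0.07503426] [-2.1422349  -0.02951147  4.87349033] [ 0.02364699  0.23065502 -0.02226946]
side1 B [np.float64(0.0532), np.float64(0.0523), np.float64(0.0506), np.float64(0.053), np.float64(0.0537), np.float64(0.0542)]
side1 D [np.float64(0.0535), np.float64(0.0547), np.float64(0.0547), np.float64(0.0543), np.float64(0.0542), np.float64(0.0541)]
scene1 B [np.float64(0.0544), np.float64(0.0528), np.float64(0.0507), np.float64(0.0518), np.float64(0.0523), np.float64(0.0549)]
scene1 D [np.float64(0.0564), np.float64(0.0553), np.float64(0.054), np.float64(0.0534), np.float64(0.0539), np.float64(0.0551)]
```

>>> step_arm:
  rows:
    - {"delta_pos": [0, 0, 15], "roll": 0, "claw": -1}
    - {"delta_pos": [15, -4, 2], "roll": 0, "claw": -1}
    - {"delta_pos": [25, -8, 0], "roll": 0, "claw": -1}
    - {"delta_pos": [25, -8, 0], "roll": 0, "claw": -1}
    - {"delta_pos": [25, -8, 0], "roll": 0, "claw": -1}
    - {"delta_pos": [13, -4, 0], "roll": 0, "claw": -1}
    - {"delta_pos": [0, 0, -4], "roll": 0, "claw": -1}
    - {"delta_pos": [0, 0, -4], "roll": 0, "claw": -1}
    - {"delta_pos": [0, 0, -2], "roll": 0, "claw": -1}
    - {"delta_pos": [0, 0, 0], "roll": 0, "claw": -1}

```text
clock: 9.2
eef_pos: [0.6092, -0.0249, 0.0816]
tcp_rot: [0.127, 0.992, -0.0, 0.001]
ft_force: [0.0, -0.2, -0.9]
opening: 0.005
```

>>> step_arm:
  rows:
    - {"delta_pos": [1, 1, -2], "roll": 0, "claw": -1}
    - {"delta_pos": [1, 0, -2], "roll": 0, "claw": -1}
    - {"delta_pos": [0, 0, -1], "roll": 0, "claw": -1}
    - {"delta_pos": [0, 0, -1], "roll": 0, "claw": -1}
    - {"delta_pos": [0, 0, -0.5], "roll": 0, "claw": -1}
    - {"delta_pos": [0, 0, -0.5], "roll": 0, "claw": -1}
    - {"delta_pos": [0, 0, -0.5], "roll": 0, "claw": -1}
    - {"delta_pos": [0, 0, -0.5], "roll": 0, "claw": -1}
    - {"delta_pos": [0, 0, -0.3], "roll": 0, "claw": -1}
    - {"delta_pos": [0, 0, -0.3], "roll": 0, "claw": -1}

```text
clock: 10.2
eef_pos: [0.6099, -0.0228, 0.0725]
tcp_rot: [0.126, 0.992, -0.0, -0.0]
ft_force: [-0.0, 0.9, 0.2]
opening: 0.002
```

```bash
python3 -c "
from h import *
s=get_state();print(s['eef_pos'],s['ft_force'],s['torque'])"
```

```text
[ 0.6099381  -0.02276107  0.07251568] [-0.04798729  0.86981503  0.1842176 ] [-0.01107724 -0.01884565  0.01485883]
```

>>> step_arm:
  rows:
    - {"delta_pos": [0, 0, -0.3], "roll": 0, "claw": -1}
    - {"delta_pos": [0, 0, -0.3], "roll": 0, "claw": -1}
    - {"delta_pos": [0, 0, -0.3], "roll": 0, "claw": -1}
    - {"delta_pos": [0, 0, -0.3], "roll": 0, "claw": -1}
    - {"delta_pos": [0, 0, -0.3], "roll": 0, "claw": -1}
    - {"delta_pos": [0, 0, -0.3], "roll": 0, "claw": -1}
    - {"delta_pos": [0, 0, -0.3], "roll": 0, "claw": -1}
    - {"delta_pos": [0, 0, -0.3], "roll": 0, "claw": -1}
    - {"delta_pos": [0, 0, -0.3], "roll": 0, "claw": -1}
    - {"delta_pos": [0, 0, -0.3], "roll": 0, "claw": -1}

```text
clock: 11.2
eef_pos: [0.61, -0.0228, 0.0722]
tcp_rot: [0.126, 0.992, -0.0, 0.0]
ft_force: [-1.9, -0.3, 5.1]
opening: 0.006
```

```bash
python3 -c "
from h import *
s=get_state();print(s['eef_pos'],s['ft_force'],s['torque'])"
```

```text
[ 0.60995616 -0.02275771  0.07224152] [-1.86873196 -0.33285879  5.10271547] [ 0.00962429  0.34443059 -0.04886899]
```

>>> step_arm:
  rows:
    - {"delta_pos": [0, 0, 15], "roll": 0, "claw": -1}
    - {"delta_pos": [3, 10, 5], "roll": 0, "claw": -1}
    - {"delta_pos": [6, 22, 0], "roll": 0, "claw": -1}
    - {"delta_pos": [6, 22, 0], "roll": 0, "claw": -1}
    - {"delta_pos": [6, 22, 0], "roll": 0, "claw": -1}
    - {"delta_pos": [3, 12, 0], "roll": 0, "claw": -1}
    - {"delta_pos": [0, 2, -4], "roll": 0, "claw": -1}
    - {"delta_pos": [0, 0, -4], "roll": 0, "claw": -1}
    - {"delta_pos": [0, 0, -2], "roll": 0, "claw": -1}
    - {"delta_pos": [0, 0, 0], "roll": 0, "claw": -1}

```text
clock: 12.2
eef_pos: [0.6358, 0.0711, 0.0847]
tcp_rot: [0.127, 0.992, -0.0, 0.002]
ft_force: [0.3, -1.0, -0.1]
opening: 0.002
```

>>> step_arm:
  rows:
    - {"delta_pos": [0, -2, -2], "roll": 0, "claw": -1}
    - {"delta_pos": [0, -1, -2], "roll": 0, "claw": -1}
    - {"delta_pos": [0, 0, -2], "roll": 0, "claw": -1}
    - {"delta_pos": [0, 0, -1], "roll": 0, "claw": -1}
    - {"delta_pos": [0, 0, -1], "roll": 0, "claw": -1}
    - {"delta_pos": [0, 0, -0.3], "roll": 0, "claw": -1}
    - {"delta_pos": [0, 0, -0.3], "roll": 0, "claw": -1}
    - {"delta_pos": [0, 0, -0.3], "roll": 0, "claw": -1}
    - {"delta_pos": [0, 0, -0.3], "roll": 0, "claw": -1}
    - {"delta_pos": [0, 0, -0.3], "roll": 0, "claw": -1}

```text
clock: 13.2
eef_pos: [0.6356, 0.0644, 0.0743]
tcp_rot: [0.129, 0.992, -0.001, 0.002]
ft_force: [0.1, 0.2, 0.3]
opening: 0.004
```

```bash
python3 -c "
from h import *
s=get_state();print(s['eef_pos'],s['ft_force'],s['torque'])"
```

```text
[0.63559973 0.06441805 0.07434509] [0.10279915 0.20552519 0.27304094] [-0.00102356  0.0069206   0.04327263]
```

>>> step_arm:
  rows:
    - {"delta_pos": [0, 0, -0.3], "roll": 0, "claw": -1}
    - {"delta_pos": [0, 0, -0.3], "roll": 0, "claw": -1}
    - {"delta_pos": [0, 0, -0.3], "roll": 0, "claw": -1}
    - {"delta_pos": [0, 0, -0.3], "roll": 0, "claw": -1}
    - {"delta_pos": [0, 0, -0.3], "roll": 0, "claw": -1}
    - {"delta_pos": [0, 0, -0.3], "roll": 0, "claw": -1}
    - {"delta_pos": [0, 0, -0.3], "roll": 0, "claw": -1}
    - {"delta_pos": [0, 0, -0.3], "roll": 0, "claw": -1}
    - {"delta_pos": [0, 0, -0.3], "roll": 0, "claw": -1}
    - {"delta_pos": [0, 0, -0.3], "roll": 0, "claw": -1}

```text
clock: 14.2
eef_pos: [0.6363, 0.0644, 0.0719]
tcp_rot: [0.129, 0.992, -0.001, 0.002]
ft_force: [-1.0, -0.0, 2.9]
opening: 0.007
```

```bash
python3 -c "
from h import *
s=get_state();print(s['eef_pos'],s['ft_force'],s['torque'])"
```

```text
[0.63626611 0.06438755 0.07190753] [-1.00068295 -0.03837256  2.8965831 ] [-9.15542225e-02  1.67386310e-02  8.36380676e-05]
```

>>> step_arm:
  rows:
    - {"delta_pos": [0, 0, -0.3], "roll": 0, "claw": -1}
    - {"delta_pos": [0, 0, -0.3], "roll": 0, "claw": -1}
    - {"delta_pos": [0, 0, -0.3], "roll": 0, "claw": -1}
    - {"delta_pos": [0, 0, -0.3], "roll": 0, "claw": -1}
    - {"delta_pos": [0, 0, -0.3], "roll": 0, "claw": -1}
    - {"delta_pos": [0, 0, -0.3], "roll": 0, "claw": -1}
    - {"delta_pos": [0, 0, -0.3], "roll": 0, "claw": -1}
    - {"delta_pos": [0, 0, -0.2], "roll": 0, "claw": -1}
    - {"delta_pos": [0, 0, -0.2], "roll": 0, "claw": -1}
    - {"delta_pos": [0, 0, -0.2], "roll": 0, "claw": -1}

```text
clock: 15.2
eef_pos: [0.6367, 0.0643, 0.0703]
tcp_rot: [0.129, 0.992, -0.001, 0.003]
ft_force: [-1.7, 1.2, 4.0]
opening: 0.008
```

```bash
python3 -c "
from h import *
s=get_state();print(s['eef_pos'],s['ft_force'],s['torque'])
d=grab('side','s3')
cv2.imwrite('pics/s3c.png',cv2.resize(d['image'][170:320,240:440],(800,600),interpolation=2))"
```

```text
[0.63674437 0.06428767 0.0703415 ] [-1.67617005  1.21772307  4.00909502] [-0.07049899  0.25269829 -0.05821726]
```

View pics/s3c.png

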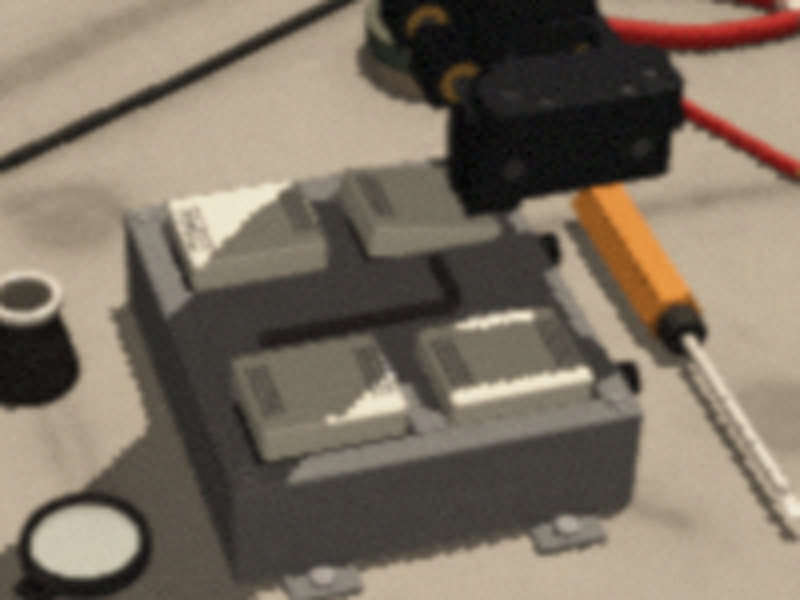

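Cover D, the far one at about (425,210) in the crop, visibly tips: its pressed end sank 3 mm or more at 4 N. The other three were firm. Next I press it in the middle.

>>> step_arm:
  rows:
    - {"delta_pos": [0, 0, 8], "roll": 0, "claw": -1}
    - {"delta_pos": [0, 0, 6], "roll": 0, "claw": -1}
    - {"delta_pos": [-8, 3, 0], "roll": 0, "claw": -1}
    - {"delta_pos": [-8, 3, 0], "roll": 0, "claw": -1}
    - {"delta_pos": [-4, 2, 0], "roll": 0, "claw": -1}
    - {"delta_pos": [0, 0, -2], "roll": 0, "claw": -1}
    - {"delta_pos": [0, 0, -2], "roll": 0, "claw": -1}
    - {"delta_pos": [0, 0, 0], "roll": 0, "claw": -1}
    - {"delta_pos": [0, 0, 0], "roll": 0, "claw": -1}
    - {"delta_pos": [0, 0, 0], "roll": 0, "claw": -1}

```text
clock: 16.25
eef_pos: [0.6133, 0.0735, 0.0793]
tcp_rot: [0.129, 0.992, -0.001, 0.001]
ft_force: [-0.1, -0.2, -0.4]
opening: 0.006
```

>>> step_arm:
  rows:
    - {"delta_pos": [1.5, -0.5, -1], "roll": 0, "claw": -1}
    - {"delta_pos": [0.5, 0, -1], "roll": 0, "claw": -1}
    - {"delta_pos": [0, 0, -1], "roll": 0, "claw": -1}
    - {"delta_pos": [0, 0, -1], "roll": 0, "claw": -1}
    - {"delta_pos": [0, 0, -0.5], "roll": 0, "claw": -1}
    - {"delta_pos": [0, 0, -0.5], "roll": 0, "claw": -1}
    - {"delta_pos": [0, 0, -0.4], "roll": 0, "claw": -1}
    - {"delta_pos": [0, 0, -0.4], "roll": 0, "claw": -1}
    - {"delta_pos": [0, 0, -0.4], "roll": 0, "claw": -1}
    - {"delta_pos": [0, 0, -0.4], "roll": 0, "claw": -1}

```text
clock: 17.25
eef_pos: [0.616, 0.0726, 0.0734]
tcp_rot: [0.129, 0.992, -0.001, 0.002]
ft_force: [-1.6, -0.5, 6.0]
opening: 0.006
```

In contact at the middle (z 0.0734, 6 N). Now I press harder.

>>> step_arm:
  rows:
    - {"delta_pos": [0, 0, -1.2], "roll": 0, "claw": -1}
    - {"delta_pos": [0, 0, -1.2], "roll": 0, "claw": -1}
    - {"delta_pos": [0, 0, -1.2], "roll": 0, "claw": -1}
    - {"delta_pos": [0, 0, -1.2], "roll": 0, "claw": -1}
    - {"delta_pos": [0, 0, -1.2], "roll": 0, "claw": -1}
    - {"delta_pos": [0, 0, -1.2], "roll": 0, "claw": -1}
    - {"delta_pos": [0, 0, -1.2], "roll": 0, "claw": -1}
    - {"delta_pos": [0, 0, -1.2], "roll": 0, "claw": -1}
    - {"delta_pos": [0, 0, -1.2], "roll": 0, "claw": -1}
    - {"delta_pos": [0, 0, -1.2], "roll": 0, "claw": -1}

```text
clock: 18.25
eef_pos: [0.6159, 0.0726, 0.0686]
tcp_rot: [0.129, 0.992, -0.002, 0.003]
ft_force: [-3.0, -0.7, 11.6]
opening: 0.004
```

```bash
python3 -c "
from h import *
s=get_state();print(s['eef_pos'],s['ft_force'],s['torque'])"
```

```text
[0.61592869 0.07263081 0.0686289 ] [-3.03575938 -0.71079511 11.56814846] [-4.87700770e-02  6.48964903e-01 -2.58669345e-04]
```

>>> step_arm:
  rows:
    - {"delta_pos": [0, 0, -1.5], "roll": 0, "claw": -1}
    - {"delta_pos": [0, 0, -1.5], "roll": 0, "claw": -1}
    - {"delta_pos": [0, 0, -1.5], "roll": 0, "claw": -1}
    - {"delta_pos": [0, 0, -1.5], "roll": 0, "claw": -1}
    - {"delta_pos": [0, 0, -1.5], "roll": 0, "claw": -1}
    - {"delta_pos": [0, 0, -1.5], "roll": 0, "claw": -1}
    - {"delta_pos": [0, 0, -1.5], "roll": 0, "claw": -1}
    - {"delta_pos": [0, 0, -1.2], "roll": 0, "claw": -1}
    - {"delta_pos": [0, 0, -1.2], "roll": 0, "claw": -1}
    - {"delta_pos": [0, 0, -1.2], "roll": 0, "claw": -1}

```text
clock: 19.25
eef_pos: [0.6158, 0.0727, 0.0686]
tcp_rot: [0.13, 0.992, -0.003, 0.006]
ft_force: [-3.5, -0.3, 12.1]
opening: 0.009
```

```bash
python3 -c "
from h import *
s=get_state();print(s['eef_pos'],s['ft_force'],s['torque'],s['opening'])
d=grab('side','s4')
cv2.imwrite('pics/s4c.png',cv2.resize(d['image'][170:320,240:440],(800,600),interpolation=2))
s=get_state();print(s['eef_pos'],s['ft_force'])"
```

```text
[0.61583733 0.07272168 0.06863808] [-3.53125862 -0.32968636 12.14687821] [-0.09397289  0.72271671 -0.00553947] 0.008816281978216815
[0.61585842 0.07266454 0.06865994] [-2.85667226 -1.01029605 11.09526617]
```

View pics/s4c.png

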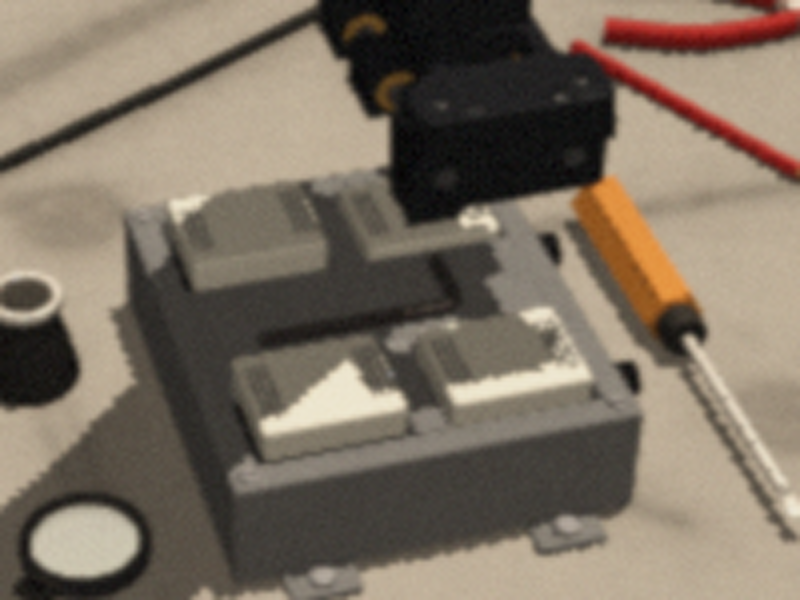

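The cover is now lower and level: its front side, at about (430,240) in the crop, is parallel to the box top. It sits at its stop with about 11 N held, and the tools have not moved.

```bash
python3 -c "
from h import *
close_job();s=get_state();print(s['clock'],s['eef_pos'],s['ft_force'])"
```

```text
the job is handed in; nothing more can be done
the job is handed in; nothing more can be done
```

The loose cover was the one at the box's +x, +y corner. It is now pressed home and level, and I handed the job in with the closed fingertips still holding it down.

- **Finding it:** I pressed the outer ribbed end of each cover in turn. The other three stayed firm at 5–7 N. This one sank about 3 mm or more at 3–4 N, and the side picture showed it tipped.
- **Seating it:** I pressed its middle with about 12 N. The fingertips went down 4.8 mm from first contact at 6 N (expected travel 4.5 mm). A second, harder push did not move it further.
- **Last checks:** The fingertips were holding about 11 N at hand-in, at about 19 s on the robot's clock. The last side picture showed the cover level and the hex key, lens ring, loupe and screwdriver where they were.
- **Not checked:** I did not press the ends again after seating, because the cover had to stay held down. The state reading I asked for after handing in was refused, so the last reading is from just before it.

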